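# Lock a dish in the light stage and index it over the lamp window

### The arm

A 7-joint arm with a two-finger parallel gripper is mounted at the origin on a cart in front of the work surface, level with it; the furniture and walls round the work are solid. World frame = base frame: x ahead of the robot, y to its left, z up, the work surface at z = 0. Lengths are in m, angles in rad, forces in N, time in s.
With the tool pointing down it reaches from about 0.425 to 0.875 m from the base axis. Payload 4.7 kg.
Tool frame: the origin (TCP) lies at the very end of the fingers, on their centre line; the grasp point (between the pads) lies 19 mm behind it; z points along the fingers, y is the line along which they close (so a half turn about z gives the same grasp; the last joint's range is limited). The gripper opens to 87 mm and grips with 3 to 60 N. Pads are 19 mm wide; open, the fingers measure 117 mm over their backs; the gripper's body (75 mm by 190 mm) begins 51 mm behind the grasp point.
Start: joints at [1.128, 0.321, -0.07, 1.45, 0.023, 1.371, -0.057], TCP at [0.287, -0.583, 0.223] pointing down, gripper open.
Joint ranges: [-2.86, 2.86], [-0.3, 2.09], [-1.38, 1.24], [0.06, 2.45], [-1.56, 4.7], [0.09, 2.05], [-2.69, 2.69]. Speed limits (rad/s): [2.57, 2.57, 3.14, 3.14, 3.14, 3.14, 3.14].

### API

Orientations are given as a rotation vector (axis times angle).
In Python, from bench import ctrl, vision gives the robot as it stands.
- The arm moves only by the tool jog_arm, never from a script. Its argument "increments" is a list of rows, each an object of numbers: "tx", "ty", "tz": the shift along the tool's x, y, z in mm; "wx", "wy", "wz": the turn, a rotation vector about the tool's x, y, z in rad; "gripper": the opening, from 0 (shut) to 1 (fully open). In form: [{"tx": .., "ty": .., "tz": .., "wx": .., "wy": .., "wz": .., "gripper": ..}, ...]. A call has exactly 5 rows; each row is the pose to reach, as a shift and turn from the pose commanded when the call began, along the tool's axes at that moment; what a row does not reach only later rows make up. A row lasts 1/12 s, in which the tool goes at most 41.7 mm and 7.16 degrees, less where a joint would pass 70% of its speed; a pose out of reach is approached as far as the arm can. A call with a gripper value outside its range is refused whole. The fingers move at their own pace and stop on an object; "grip_force" is the grip in N (left out, the last holds). Time passes only in rows, so rows that repeat a pose let the fingers close, or fill a call up. It gives the time, the measured TCP pose, the force, the opening and the grip force at its end, in the units of the state.
- ctrl.get_state(): the state, without advancing time (a new reading comes with each control period).
- vision.get_image(name): name is "scene" or "side" or "wrist"; returns a dict with "color" (420x560x3 uint8, blue, green, red), "fx", "fy", "cx", "cy" (pixels), "k1" (the pictures are not rectified: a ray, as slopes to the right and down, at radius r is drawn at 1 + k1 r^2 times it, then the intrinsics apply), "extrinsics" (4x4, takes a point from world to camera coordinates). Camera axes: x right, y down, z forward; pixel columns grow to the right and rows downward; lengths in m; the calibration is good to about 2 mm. A picture is of the moment at which its call begins. There is no depth.
- ctrl.close_job(): hands the job in; it is judged then, once.
Trained networks look in the newest picture that a camera, given by its name, has taken for a name from the list of things; names that differ only in an ending like _2 or _b are one class to them, and where a whole thing is asked for, a point or a joint stands for the part that bears it (a point fixed in the world has none). Each returns a list of dicts, best first, with "conf" (0 to 1); they miss things now and then, are a little off and sometimes report something else, mostly with a low value. They report only what shows in the picture. A call takes as long as a camera call.
- vision.spot_in(camera, thing): "bbox" ([left, top, right, bottom] in pixels, round what is visible of it).
The state is a dict: "time": time; "joint_positions": joint angles; "qd": joint speeds; "joint_torque": joint torques, N m; "position": TCP position; "tool_rot": TCP orientation; "ft_force": force on the tool from outside, world axes, zero at the start; "torque": the same for the moment, N m; "grip_width": opening from 0.0 (shut) to 1.0 (fully open); "grip_force": force on a finger pad.
Only numpy, scipy, OpenCV 4.12 (cv2) and the standard library are available. Lean on these libraries where they do the work, as an engineer would, in place of code of your own. Each camera call takes 0.05 s, during which the arm holds its last target. There are 200 camera calls.

### The job

With the sled still where it stands, swing the blue keeper bar fully shut over the dish of kernels, until it snaps into its catch. Then take the sled by its black square knob and slide it along the rods until you feel its spring ball click into the notch on the brass strip, without running past the notch, and finish there still holding the knob: do not let go. Keep the dish in its nest and leave the vials and the lidded metal dish round the stage standing where they are.

Things in the scene. Friction and masses are not known exactly. Their poses are not given: they have to be found in the camera images.
- stage: grey bed of the light stage, 150 (x) x 310 (y) x 8 mm, fixed to the worktop, with two steel rods. Its own +y axis is the way the sled slides to the notch (roughly the robot's left), its +x axis points away from the robot; it is turned up to 0.3 rad either way. Origin: middle of its underside, on the worktop
- sled: clear plate in an aluminium frame, 100 x 128 mm, on the rods; origin at worktop level under the nest's centre, axes as the bed's. It slides up to 0.17 m along the bed's +y from its start (end stop); the notch lies 0.10 to 0.14 m on. About 2 N friction; over the first ridge, from 12 to 6 mm before the notch, some 5 N more, then the ball drops in between two ridges 12 mm apart
- keeper (a joint): opening of the keeper bar, rad: 0 shut (stop), at most 1.75; starts 1.05 to 1.6, sticking out towards the robot. Hinged upright at the sled's +y end, it swings level, anticlockwise from above as it shuts; shut, it points along the bed's -y over the dish. Nearly free, it stays where left; in the last 0.12 rad (12 mm at its knob) it rides over a spring ball with some 4 N, then snaps shut
- sled_knob (a point): black square upright knob, 16 x 16 mm, 40 mm tall (top 68 mm above the worktop), rigid on a 30 x 30 mm tab at the sled's far (+x) edge. Origin: its centre, half-way up, 48 mm above the worktop; axes as the bed's. On its -x side the dish's nest begins 14 mm away (8 mm high), so fingers fit best one on each y side
- sled_ball (a point): centre of the sled's spring ball (12 mm in diameter, pointing down under the housing at the sled's near edge, marked red), 62 + 60 mm from the knob's centre along the bed's -x; it moves with the sled
- notch (a point): where the ball's centre lies when in the notch: between two small steel ridges on the brass strip (22 x 44 mm, red mark at its near edge) clamped on the bed's near side beside the white light window; 21 mm above the worktop, axes as the bed's. The sled is at the notch when the ball is here to within 3.5 mm along the bed's y
- keeper_hinge (a point): point on the keeper's upright hinge axis, 47.5 mm above the worktop, in the bar's mid-height; moves with the sled
- keeper_knob (a point): centre of the red round knob standing on the free end of the blue bar (bar 14 mm wide, 6 mm thick, its top 50.5 mm above the worktop): knob 12 mm in diameter (15 mm at its head), 30 mm tall, reaching 80.5 mm above the worktop; this point is half-way up, at 65.5 mm, and 104 mm from the hinge axis
- nest (a point): centre of the nest's floor on the sled (black ring, 80 mm outer diameter, 8 mm high, upper face of the floor 28 mm above the worktop); moves with the sled
- dish_mid (a point): clear sorting dish with kernels, 68 mm in diameter, 14 mm tall, lying loose in the nest from the start; point half-way up its axis, 7 mm above the nest's floor
- red_vial_mid (a point): red-capped glass vial, 33 mm in diameter, 78 mm tall, bystander standing loose; point half-way up its axis
- blue_vial_mid (a point): blue-capped glass vial, same size, bystander standing loose; point half-way up its axis
- lidded_dish_mid (a point): round lidded aluminium dish, 61 mm in diameter, 26 mm tall, bystander standing loose; point half-way up its axis

How it is judged:
By the outcome, as a careful person would: the job done as asked, in the order asked, and still so for the second after the job is handed in, while the arm keeps its last pose, push and grip.
It also fails if it takes over 58 s, if anything falls off the work surface, if the arm or the gripper's body presses on something with over 40 N, if the wrist force passes 120 N, or if a joint passes its speed limit or range.

## Working session

There is one attempt and no reset: what is moved stays moved. The work goes in short steps, Python scripts to look and compute and a tool call to move; the robot and the scene stay as the last step left them, time stands still between calls to the robot, and variables do not carry over. Pictures are saved under pics/ and viewed, at most 10 in all, crops included, and the job is handed in when it is done.

Besides the shell and the picture viewer there is one more tool, called after "Request:" by a JSON object that holds its "fn" and its "kwargs", one argument or row to a line. jog_arm: Moves the arm, as the interface text tells. Its arguments: {"type":"object","properties":{"increments":{"type":"array"},"grip_force":{"type":"number"}},"required":["increments"]}

```bash
mkdir -p pics
cat > h.py <<'E'
import numpy as np, cv2
from scipy.spatial.transform import Rotation as R
from bench import ctrl, vision
def proj(im,P):
    E=np.array(im["extrinsics"]); p=E[:3,:3]@np.asarray(P,float)+E[:3,3]
    x,y=p[0]/p[2],p[1]/p[2]; f=1+im["k1"]*(x*x+y*y)
    return np.array([im["fx"]*x*f+im["cx"],im["fy"]*y*f+im["cy"]])
def ray(im,uv):
    K=np.array([[im["fx"],0,im["cx"]],[0,im["fy"],im["cy"]],[0,0,1.]])
    n=cv2.undistortPoints(np.array([[uv]],float),K,np.array([im["k1"],0,0,0.]))[0,0]
    E=np.array(im["extrinsics"]); Rm=E[:3,:3]
    return -Rm.T@E[:3,3], Rm.T@np.array([n[0],n[1],1])
def atz(im,uv,z):
    c,d=ray(im,uv); return c+d*(z-c[2])/d[2]
E
python3 - <<'E'
from h import *
for c in ["scene","side"]:
    im=vision.get_image(c); cv2.imwrite(f"pics/{c}0.png",im["color"])
    print(c, (-np.array(im["extrinsics"])[:3,:3].T@np.array(im["extrinsics"])[:3,3]).round(3))
    for t,z in [("stage",0),("sled_knob",.048),("keeper_knob",.0655),("keeper",.05),("sled",.02),("sled_ball",.021),("notch",.021),("nest",.03),("dish_mid",.035),("red_vial_mid",.039),("blue_vial_mid",.039),("lidded_dish_mid",.013)]:
        for d in vision.spot_in(c,t)[:2]:
            b=d["bbox"]; m=((b[0]+b[2])/2,(b[1]+b[3])/2)
            print(t,round(d["conf"],2),np.round(b),atz(im,m,z)[:2].round(3))
print(ctrl.get_state())
E
```

```text
scene [-0.082 -0.54   0.627]
stage 0.56 [227. 224. 387. 330.] [ 0.494 -0.217]
sled_knob 0.72 [292. 250. 380. 314.] [ 0.468 -0.293]
keeper_knob 0.64 [294. 257. 314. 299.] [ 0.428 -0.247]
keeper 0.56 [293. 256. 320. 298.] [ 0.448 -0.241]
sled 0.81 [294. 248. 379. 315.] [ 0.496 -0.281]
sled_ball 0.67 [292. 244. 376. 314.] [ 0.499 -0.275]
sled_ball 0.32 [256. 242. 305. 276.] [ 0.489 -0.153]
notch 0.81 [253. 242. 308. 278.] [ 0.487 -0.154]
nest 0.93 [291. 247. 379. 311.] [ 0.493 -0.28 ]
nest 0.19 [293. 260. 318. 298.] [ 0.46  -0.232]
dish_mid 0.29 [292. 256. 321. 299.] [ 0.46  -0.235]
red_vial_mid 0.93 [350. 198. 369. 233.] [ 0.702 -0.231]
red_vial_mid 0.56 [293. 247. 377. 317.] [ 0.476 -0.288]
blue_vial_mid 0.9 [384. 210. 402. 244.] [ 0.705 -0.313]
lidded_dish_mid 0.69 [189. 178. 215. 196.] [0.619 0.19 ]
side [ 0.597 -0.874  0.411]
stage 0.88 [177. 225. 293. 322.] [ 0.487 -0.219]
stage 0.64 [177. 238. 276. 307.] [ 0.47  -0.216]
sled_knob 0.82 [177. 237. 274. 309.] [ 0.484 -0.295]
keeper 0.67 [215. 244. 268. 262.] [ 0.502 -0.226]
keeper 0.58 [177. 240. 241. 260.] [ 0.441 -0.223]
sled 0.79
[... 501 characters left out ...]
array([ 1.12809146,  0.32100786, -0.07010483,  1.45051818,  0.02259655,
        1.37081556, -0.05692354]), 'qd': array([-4.99748685e-04,  1.30627510e-03,  3.48171223e-04, -1.20120271e-03,
       -3.54542217e-04,  8.00140360e-05,  3.83188034e-04]), 'joint_torque': array([-5.18271081e-04, -4.91100526e+01, -4.03177924e-01, -3.12767315e+01,
       -6.37225946e-02,  3.37735377e-02, -1.24963080e-05]), 'position': array([ 0.28668695, -0.58336715,  0.22257231]), 'tool_rot': array([ 3.05995799e+00,  7.11313923e-01, -4.86899683e-05]), 'ft_force': array([-0.18963008, -0.86931102, -0.28917636]), 'torque': array([-0.00375343,  0.00833021, -0.00265156]), 'grip_force': 0.0, 'grip_width': 1.001804428292745}
```

Run:
```python
import cv2,numpy as np
a=cv2.imread("pics/scene0.png")[170:340,180:410]; b=cv2.imread("pics/side0.png")[200:330,160:380]
a=cv2.resize(a,None,fx=3.4,fy=3.4,interpolation=cv2.INTER_CUBIC);b=cv2.resize(b,None,fx=3.6,fy=3.6,interpolation=cv2.INTER_CUBIC)
cv2.imwrite("pics/a.png",a);cv2.imwrite("pics/b.png",b)
```

```text
(no output)
```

View pics/a.png

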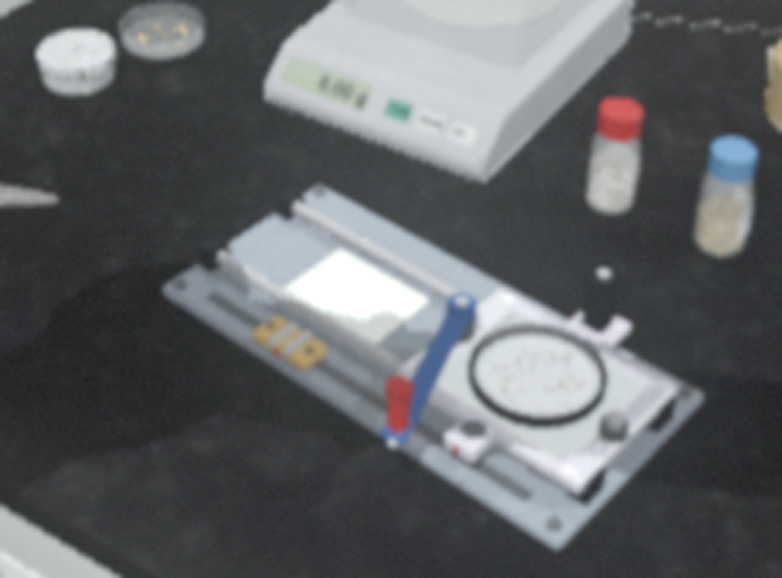

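View pics/b.png

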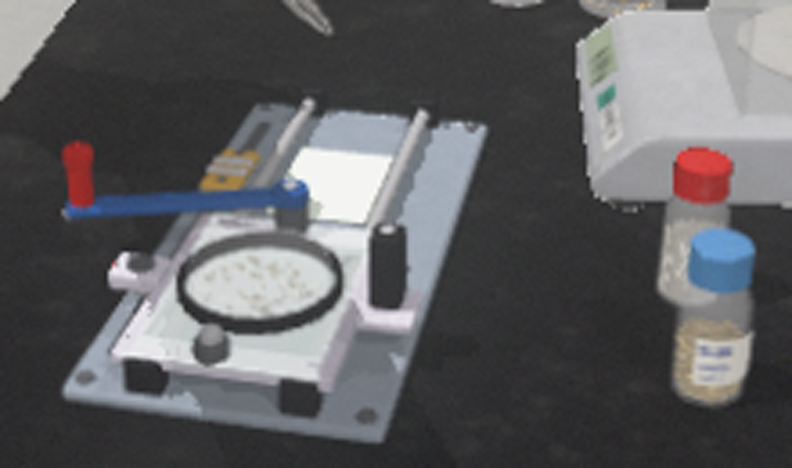

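```bash
cat > fit.py <<'E'
from h import *
from scipy.optimize import least_squares
ims={c:vision.get_image(c) for c in ["scene","side"]}
A=lambda u,v:(u/3.4+180-.35,v/3.4+170-.35); B=lambda u,v:(u/3.6+160-.36,v/3.6+200-.36)
obs=[]
def o(n,a,b):
    if a: obs.append((n,"scene",A(*a)))
    if b: obs.append((n,"side",B(*b)))
o("c--",(163,291),None)
E
cat > fit2.py <<'E'
from fit import *
obs.clear()
o("c-+",(163,291),(258,104));o("c--",(560,548),(63,395));o("c+-",(703,396),(383,440));o("c++",(318,185),(487,124))
o("kn",(603,272),(388,230));o("kk",(400,382),(78,146));o("hi",(460,302),(291,187));o("ne",(538,374),(260,282))
o("bm",(457,452),(113,265));o("nm",(276,350),None)
def model(p):
    bx,by,th,sx,sy,hx,hy,k,nx,ny,bmx=p
    c,s=np.cos(th),np.sin(th); W=lambda x,y,z:np.array([bx+c*x-s*y,by+s*x+c*y,z])
    d={"c"+a+b:W(.075*(1 if a=="+" else -1),.155*(1 if b=="+" else -1),.008) for a in "+-" for b in "+-"}
    d["kn"]=W(sx+.062,sy,.068); d["ne"]=W(sx,sy,.036); d["hi"]=W(sx+hx,sy+hy,.054)
    d["kk"]=W(sx+hx-.104*np.sin(k),sy+hy-.104*np.cos(k),.0805)
    d["bm"]=W(sx+bmx,sy,.025); d["nm"]=W(nx,ny,.014)
    d["ball"]=W(sx-.06,sy,.021); d["notch"]=W(sx-.06,ny,.021); d["shut"]=W(sx+hx,sy+hy-.104,.0655)
    return d
def f(p):
    d=model(p); return np.concatenate([proj(ims[c],d[n])-uv for n,c,uv in obs])
r=least_squares(f,[.48,-.22,0,0,-.06,0,.06,1.3,-.06,.05,-.07],loss="soft_l1")
if __name__=="__main__":
    print(dict(zip("bx by th sx sy hx hy k nx ny bmx".split(),r.x.round(4))))
    for (n,c,uv),e in zip(obs,f(r.x).reshape(-1,2)): print(n,c,e.round(1))
    for n,v in model(r.x).items(): print(n,v.round(4))
    print("travel",r.x[9]-r.x[4])
E
python3 fit2.py
```

```text
{'bx': np.float64(0.5036), 'by': np.float64(-0.2027), 'th': np.float64(-0.1331), 'sx': np.float64(-0.0), 'sy': np.float64(-0.0834), 'hx': np.float64(0.0002), 'hy': np.float64(0.0569), 'k': np.float64(1.2394), 'nx': np.float64(-0.0731), 'ny': np.float64(0.0551), 'bmx': np.float64(-0.0746)}
c-+ scene [-0.4 -1.2]
c-+ side [-1.  -0.1]
c-- scene [ 0.6 -1. ]
c-- side [-1.7 -0.6]
c+- scene [ 1.6 -1.1]
c+- side [-0.3 -0.7]
c++ scene [ 0.6 -0.7]
c++ side [-0.1  0.5]
kn scene [ 0.2 -0. ]
kn side [-0.3  0.5]
kk scene [-0.4  0. ]
kk side [-0.1  1.3]
hi scene [ 0.3 -0.8]
hi side [-0.1 -0.2]
ne scene [-0.1 -2.1]
ne side [-0.2 -1.7]
bm scene [-0.2  0.3]
bm side [0.2 3.5]
nm scene [0. 0.]
c++ [ 0.5985 -0.0591  0.008 ]
c+- [ 0.5574 -0.3663  0.008 ]
c-+ [ 0.4498 -0.0392  0.008 ]
c-- [ 0.4087 -0.3464  0.008 ]
kn [ 0.554  -0.2936  0.068 ]
ne [ 0.4925 -0.2854  0.036 ]
hi [ 0.5002 -0.229   0.054 ]
kk [ 0.3983 -0.2495  0.0805]
bm [ 0.4186 -0.2755  0.025 ]
nm [ 0.4384 -0.1385  0.014 ]
ball [ 0.4331 -0.2774  0.021 ]
notch [ 0.4514 -0.1402  0.021 ]
shut [ 0.4864 -0.3321  0.0655]
travel 0.13840503158323528
```

```bash
cat >> h.py <<'E'
def inc(p,yaw,st=None):
    st=st or ctrl.get_state(); Rm=R.from_rotvec(st["tool_rot"])
    Rt=R.from_matrix(np.array([[np.cos(yaw),np.sin(yaw),0],[np.sin(yaw),-np.cos(yaw),0],[0,0,-1.]]).T@np.eye(3)) if 0 else R.from_matrix(np.array([[np.cos(yaw),np.sin(yaw),0],[np.sin(yaw),-np.cos(yaw),0],[0,0,-1.]]))
    return (Rm.inv().apply(np.array(p)-st["position"])*1000).round(1),(Rm.inv()*Rt).as_rotvec().round(3)
E
sed -i 's/    Rt=.*/    Rt=R.from_matrix([[np.cos(yaw),np.sin(yaw),0],[np.sin(yaw),-np.cos(yaw),0],[0,0,-1.]])/' h.py
cat >> fit2.py <<'E'
def arc(k,gap=.017):
    bx,by,th,sx,sy,hx,hy,_,_,_,_=r.x
    H=model(r.x)["hi"]; b=th-np.pi/2-k; t=b+np.pi/2
    p=H[:2]+.104*np.array([np.cos(b),np.sin(b)])-gap*np.array([np.cos(t),np.sin(t)])
    return p, t+np.pi
E
python3 - <<'E'
from fit2 import *
k=r.x[7]
p,y=arc(k,.040); print(p,y,inc([*p,.15],y))
E
```

```text
[ 0.39040618 -0.21027838] 1.7691087007294204 (array([ 257.7, -289.1,   72.6]), array([ 0.   ,  0.   , -1.312]))
```

Request:
{"fn": "jog_arm", "kwargs": {
  "increments": [
    {"tx": 26,"ty": -29,"tz": 7,"wz": -0.12,"gripper": 0},
    {"tx": 52,"ty": -58,"tz": 14,"wz": -0.24,"gripper": 0},
    {"tx": 78,"ty": -87,"tz": 21,"wz": -0.36,"gripper": 0},
    {"tx": 103,"ty": -116,"tz": 29,"wz": -0.48,"gripper": 0},
    {"tx": 129,"ty": -145,"tz": 36,"wz": -0.6,"gripper": 0}
  ]
}}

```text
validation failed for argument at $.in...
```

Run:
```python
from fit2 import *
k=r.x[7]
p,y=arc(k,.040); print(p,y,inc([*p,.15],y)); print(ctrl.get_state()["joint_positions"].round(2))
```

```text
[ 0.39040618 -0.21027838] 1.7691087007294204 (array([ 257.7, -289.1,   72.6]), array([ 0.   ,  0.   , -1.312]))
[ 1.13  0.32 -0.07  1.45  0.02  1.37 -0.06]
```

Request:
{"fn": "jog_arm", "kwargs": {
  "increments": [
    {"tx": 26,"ty": -29,"tz": 7,"wx": 0,"wy": 0,"wz": -0.12,"gripper": 0},
    {"tx": 52,"ty": -58,"tz": 14,"wx": 0,"wy": 0,"wz": -0.24,"gripper": 0},
    {"tx": 78,"ty": -87,"tz": 21,"wx": 0,"wy": 0,"wz": -0.36,"gripper": 0},
    {"tx": 103,"ty": -116,"tz": 29,"wx": 0,"wy": 0,"wz": -0.48,"gripper": 0},
    {"tx": 129,"ty": -145,"tz": 36,"wx": 0,"wy": 0,"wz": -0.6,"gripper": 0}
  ]
}}

```text
time: 2.02
position: [0.3385, -0.3946, 0.1862]
tool_rot: [2.708, 1.591, -0.0]
ft_force: [0.5, 0.1, 0.0]
grip_width: 0.708
grip_force: 0.0
```

Run:
```python
from fit2 import *
k=r.x[7]
p,y=arc(k,.040); print(p,y,inc([*p,.15],y)); print(ctrl.get_state()["joint_positions"].round(2))
```

```text
[ 0.39040618 -0.21027838] 1.7691087007294204 (array([180.3, -42.8,  36.2]), array([-0.001, -0.004, -0.7  ]))
[ 1.03  0.08 -0.24  1.82  0.02  1.25  0.28]
```

Request:
{"fn": "jog_arm", "kwargs": {
  "increments": [
    {"tx": 38,"ty": -9,"tz": 0,"wx": 0,"wy": 0,"wz": -0.12,"gripper": 0},
    {"tx": 76,"ty": -18,"tz": 5,"wx": 0,"wy": 0,"wz": -0.24,"gripper": 0},
    {"tx": 114,"ty": -27,"tz": 15,"wx": 0,"wy": 0,"wz": -0.36,"gripper": 0},
    {"tx": 150,"ty": -36,"tz": 25,"wx": 0,"wy": 0,"wz": -0.48,"gripper": 0},
    {"tx": 180,"ty": -43,"tz": 36,"wx": 0,"wy": 0,"wz": -0.6,"gripper": 0}
  ]
}}

```text
time: 2.53
position: [0.3904, -0.2164, 0.1508]
tool_rot: [2.115, 2.32, 0.0]
ft_force: [0.1, -0.1, 0.6]
grip_width: 0.235
grip_force: 0.0
```

Run:
```python
from fit2 import *
k=r.x[7]
p,y=arc(k,.040); print(p,y,inc([*p,.057],y)); print(ctrl.get_state()["joint_positions"].round(2))
```

```text
[ 0.39040618 -0.21027838] 1.7691087007294204 (array([ 2.6,  0.5, 92.4]), array([-0.001, -0.002, -0.102]))
[ 0.87 -0.05 -0.42  2.01 -0.02  1.18  0.56]
```

Request:
{"fn": "jog_arm", "kwargs": {
  "increments": [
    {"tx": 3,"ty": 0,"tz": 20,"wx": 0,"wy": 0,"wz": -0.1,"gripper": 0},
    {"tx": 3,"ty": 0,"tz": 45,"wx": 0,"wy": 0,"wz": -0.1,"gripper": 0},
    {"tx": 3,"ty": 0,"tz": 70,"wx": 0,"wy": 0,"wz": -0.1,"gripper": 0},
    {"tx": 3,"ty": 0,"tz": 92,"wx": 0,"wy": 0,"wz": -0.1,"gripper": 0},
    {"tx": 3,"ty": 0,"tz": 92,"wx": 0,"wy": 0,"wz": -0.1,"gripper": 0}
  ]
}}

```text
time: 3.05
position: [0.3863, -0.215, 0.0551]
tool_rot: [-2.004, -2.41, 0.001]
ft_force: [-0.8, 0.5, -0.3]
grip_width: 0.004
grip_force: 0.0
```

Run:
```python
from fit2 import *
s=ctrl.get_state(); print(s["position"],s["grip_width"])
for k in [1.1,.95,.8,.65,.5]:
    p,y=arc(k); print(k,inc([*p,.057],y,s))
```

```text
[ 0.38906708 -0.21612698  0.05873166] 0.0023481223849325552
1.1 (array([-32.1,   1.6,   1.7]), array([-0.001, -0.001, -0.153]))
0.95 (array([-47.9,   2.6,   1.7]), array([-0.   , -0.001, -0.303]))
0.8 (array([-63.3,   6. ,   1.7]), array([-0.   , -0.001, -0.453]))
0.65 (array([-78.1,  11.7,   1.7]), array([-0.   , -0.001, -0.603]))
0.5 (array([-91.8,  19.5,   1.7]), array([-0.   , -0.001, -0.753]))
```

Request:
{"fn": "jog_arm", "kwargs": {
  "increments": [
    {"tx": -16,"ty": 0,"tz": 1,"wx": 0,"wy": 0,"wz": -0.05,"gripper": 0},
    {"tx": -28,"ty": 1,"tz": 2,"wx": 0,"wy": 0,"wz": -0.1,"gripper": 0},
    {"tx": -36,"ty": 2,"tz": 2,"wx": 0,"wy": 0,"wz": -0.2,"gripper": 0},
    {"tx": -44,"ty": 2,"tz": 2,"wx": 0,"wy": 0,"wz": -0.27,"gripper": 0},
    {"tx": -52,"ty": 3.5,"tz": 2,"wx": 0,"wy": 0,"wz": -0.34,"gripper": 0}
  ]
}}

```text
time: 3.57
position: [0.4033, -0.268, 0.0588]
tool_rot: [1.564, 2.721, -0.001]
ft_force: [0.0, 0.3, 0.0]
grip_width: 0.005
grip_force: 0.2
```

Run:
```python
from fit2 import *
im=ims["scene"]; cv2.imwrite("pics/c.png",cv2.resize(im["color"][200:340,230:410],None,fx=4,fy=4,interpolation=cv2.INTER_CUBIC))
s=ctrl.get_state(); print(s["position"],s["ft_force"])
for k in [.8,.7,.6,.5,.4,.3]:
    p,y=arc(k); print(k,inc([*p,.057],y,s))
```

```text
[ 0.40376138 -0.26853077  0.0587207 ] [ 0.22346445 -0.71474562  0.1024811 ]
0.8 (array([-9. , -1.9,  1.8]), array([ 0.001,  0.004, -0.114]))
0.7 (array([-19.5,  -1.9,   1.8]), array([ 0.001,  0.004, -0.214]))
0.6 (array([-30. ,  -0.8,   1.8]), array([ 0.001,  0.004, -0.314]))
0.5 (array([-40.3,   1.3,   1.9]), array([ 0.001,  0.004, -0.414]))
0.4 (array([-50.3,   4.4,   1.9]), array([ 0.   ,  0.004, -0.514]))
0.3 (array([-60. ,   8.5,   2. ]), array([ 0.   ,  0.004, -0.614]))
```

View pics/c.png

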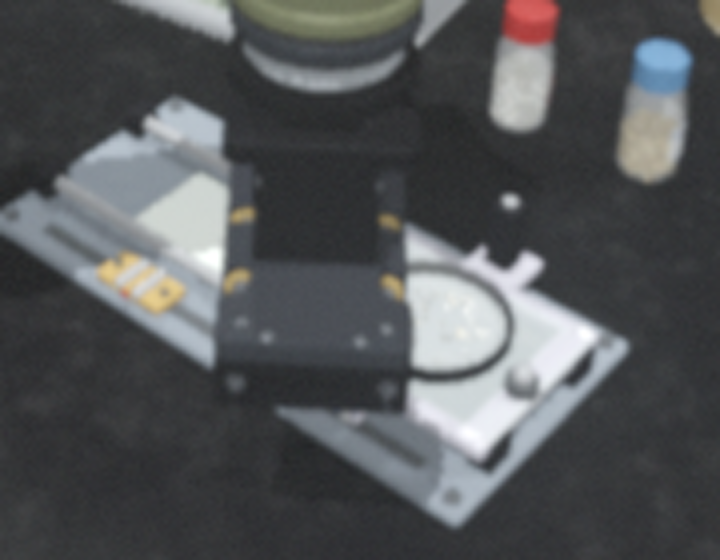

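Request:
{"fn": "jog_arm", "kwargs": {
  "increments": [
    {"tx": -11,"ty": -2,"tz": 2,"wx": 0,"wy": 0,"wz": -0.12,"gripper": 0},
    {"tx": -21,"ty": -2,"tz": 2,"wx": 0,"wy": 0,"wz": -0.23,"gripper": 0},
    {"tx": -31,"ty": -1,"tz": 2,"wx": 0,"wy": 0,"wz": -0.33,"gripper": 0},
    {"tx": -41,"ty": 1,"tz": 2,"wx": 0,"wy": 0,"wz": -0.43,"gripper": 0},
    {"tx": -50,"ty": 4,"tz": 2,"wx": 0,"wy": 0,"wz": -0.53,"gripper": 0}
  ]
}}

```text
time: 4.08
position: [0.4313, -0.3084, 0.0559]
tool_rot: [0.797, 3.038, -0.002]
ft_force: [-1.5, -0.8, -0.8]
grip_width: 0.005
grip_force: 0.4
```

Run:
```python
from fit2 import *
im=ims["side"]; cv2.imwrite("pics/d.png",cv2.resize(im["color"][160:330,160:380],None,fx=3.5,fy=3.5,interpolation=cv2.INTER_CUBIC))
s=ctrl.get_state(); print(s["position"],s["ft_force"])
for k in [.4,.3,.2,.12,.05,0,-.05]:
    p,y=arc(k); print(k,inc([*p,.057],y,s))
```

```text
[ 0.43228824 -0.30851908  0.05597443] [-0.08607688  0.33886845  0.2071072 ]
0.4 (array([-1.1, -1. , -1. ]), array([-0.   ,  0.003,  0.016]))
0.3 (array([-11.6,  -2.3,  -1. ]), array([-0.   ,  0.003, -0.084]))
0.2 (array([-22.1,  -2.6,  -1. ]), array([-0.   ,  0.003, -0.184]))
0.12 (array([-30.5,  -2.1,  -0.9]), array([-0.001,  0.003, -0.264]))
0.05 (array([-37.8,  -1.1,  -0.9]), array([-0.001,  0.003, -0.334]))
0 (array([-43. ,  -0.1,  -0.9]), array([-0.001,  0.003, -0.384]))
-0.05 (array([-48.1,   1.2,  -0.9]), array([-0.001,  0.003, -0.434]))
```

View pics/d.png

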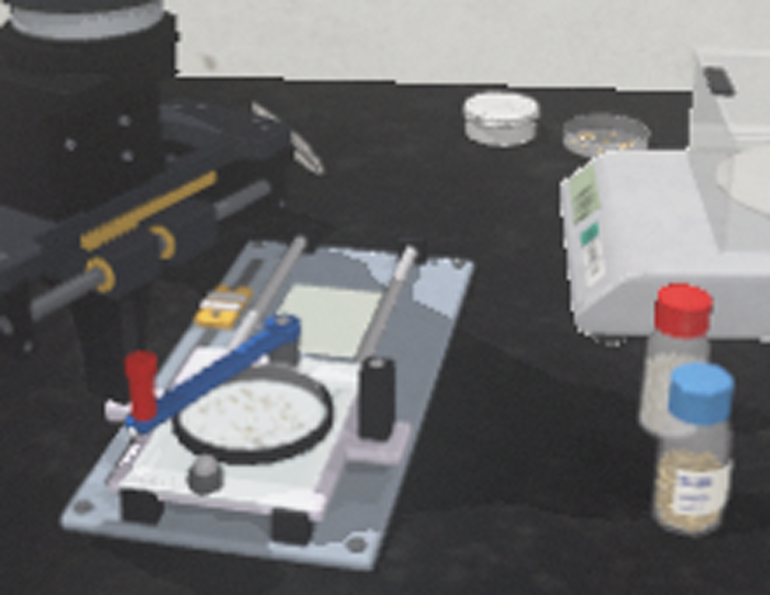

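Side view: the keeper has swung over the dish edge with the red knob at about (142,360) in the crop, just ahead of the fingers. The sled and dish haven't moved.

Request:
{"fn": "jog_arm", "kwargs": {
  "increments": [
    {"tx": -8,"ty": -2,"tz": -1,"wx": 0,"wy": 0,"wz": -0.06,"gripper": 0},
    {"tx": -16,"ty": -2.5,"tz": -1,"wx": 0,"wy": 0,"wz": -0.13,"gripper": 0},
    {"tx": -23,"ty": -2.5,"tz": -1,"wx": 0,"wy": 0,"wz": -0.2,"gripper": 0},
    {"tx": -28,"ty": -2,"tz": -1,"wx": 0,"wy": 0,"wz": -0.25,"gripper": 0},
    {"tx": -33,"ty": -2,"tz": -1,"wx": 0,"wy": 0,"wz": -0.29,"gripper": 0}
  ]
}}

```text
time: 4.6
position: [0.4587, -0.3251, 0.0565]
tool_rot: [0.356, 3.121, -0.001]
ft_force: [-0.1, -0.4, 0.4]
grip_width: 0.005
grip_force: 0.1
```

Request:
{"fn": "jog_arm", "kwargs": {
  "increments": [
    {"tx": -2,"ty": 0,"tz": 0,"wx": 0,"wy": 0,"wz": -0.02,"gripper": 0},
    {"tx": -4,"ty": 0,"tz": 0,"wx": 0,"wy": 0,"wz": -0.04,"gripper": 0},
    {"tx": -6,"ty": 0,"tz": 0,"wx": 0,"wy": 0,"wz": -0.06,"gripper": 0},
    {"tx": -8,"ty": 0,"tz": 0,"wx": 0,"wy": 0,"wz": -0.08,"gripper": 0},
    {"tx": -9,"ty": 0,"tz": 0,"wx": 0,"wy": 0,"wz": -0.09,"gripper": 0}
  ]
}}

```text
time: 5.02
position: [0.4668, -0.328, 0.0562]
tool_rot: [-0.215, -3.134, 0.003]
ft_force: [-0.5, -2.8, 0.3]
grip_width: 0.006
grip_force: 1.0
```

Run:
```python
from fit2 import *
im=ims["side"]; cv2.imwrite("pics/e.png",cv2.resize(im["color"][220:330,160:300],None,fx=4.5,fy=4.5,interpolation=cv2.INTER_CUBIC))
s=ctrl.get_state(); print(s["position"],s["ft_force"])
for k in [.05,0,-.05]:
    p,y=arc(k); print(k,inc([*p,.057],y,s))
H=model(r.x)["hi"];d=vision.spot_in("side","keeper_knob")[:1]; print(d, proj(im,[*model(r.x)["shut"][:2],.0805]))
```

```text
[ 0.46793344 -0.32719439  0.05604114] [ 0.21425605 -0.46544895  0.39771121]
0.05 (array([ 3.2, -1.4, -1. ]), array([-0.   ,  0.001,  0.047]))
0 (array([-2. , -2.4, -1. ]), array([-0.   ,  0.001, -0.003]))
-0.05 (array([-7.2, -3.1, -0.9]), array([-0.   ,  0.001, -0.053]))
[{'bbox': [217.3, 247.4, 244.7, 291.0], 'conf': 0.79}] [222.29480337 267.90942933]
```

View pics/e.png

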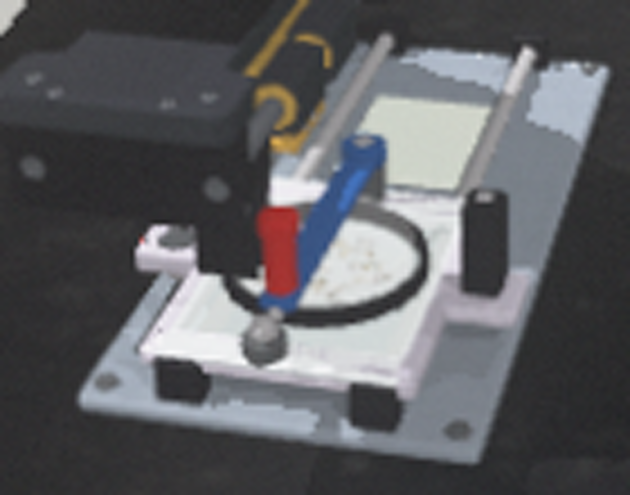

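Request:
{"fn": "jog_arm", "kwargs": {
  "increments": [
    {"tx": -1,"ty": 0,"tz": 0,"wx": 0,"wy": 0,"wz": 0,"gripper": 0},
    {"tx": -2,"ty": 0,"tz": 0,"wx": 0,"wy": 0,"wz": 0,"gripper": 0},
    {"tx": -3,"ty": 0,"tz": 0,"wx": 0,"wy": 0,"wz": 0,"gripper": 0},
    {"tx": -3,"ty": 0,"tz": 0,"wx": 0,"wy": 0,"wz": 0,"gripper": 0},
    {"tx": -3,"ty": 0,"tz": 0,"wx": 0,"wy": 0,"wz": 0,"gripper": 0}
  ]
}}

```text
time: 5.58
position: [0.4692, -0.3269, 0.0552]
tool_rot: [-0.212, -3.132, -0.002]
ft_force: [-3.8, 2.0, 2.0]
grip_width: 0.007
grip_force: 2.3
```

Request:
{"fn": "jog_arm", "kwargs": {
  "increments": [
    {"tx": -0.5,"ty": 0,"tz": 0,"wx": 0,"wy": 0,"wz": 0,"gripper": 0},
    {"tx": -1,"ty": 0,"tz": 0,"wx": 0,"wy": 0,"wz": 0,"gripper": 0},
    {"tx": -2,"ty": 0,"tz": 0,"wx": 0,"wy": 0,"wz": 0,"gripper": 0},
    {"tx": -2,"ty": 0,"tz": 0,"wx": 0,"wy": 0,"wz": 0,"gripper": 0},
    {"tx": -2,"ty": 0,"tz": 0,"wx": 0,"wy": 0,"wz": 0,"gripper": 0}
  ]
}}

```text
time: 6.0
position: [0.4696, -0.3271, 0.0549]
tool_rot: [-0.212, -3.128, -0.003]
ft_force: [-8.7, 1.4, 5.7]
grip_width: 0.006
grip_force: 3.9
```

Request:
{"fn": "jog_arm", "kwargs": {
  "increments": [
    {"tx": -1,"ty": 0,"tz": -0.5,"wx": 0,"wy": 0,"wz": 0,"gripper": 0},
    {"tx": -2,"ty": 0,"tz": -1,"wx": 0,"wy": 0,"wz": 0,"gripper": 0},
    {"tx": -3,"ty": 0,"tz": -1,"wx": 0,"wy": 0,"wz": 0,"gripper": 0},
    {"tx": -3,"ty": 0,"tz": -1,"wx": 0,"wy": 0,"wz": 0,"gripper": 0},
    {"tx": -3,"ty": 0,"tz": -1,"wx": 0,"wy": 0,"wz": 0,"gripper": 0}
  ]
}}

```text
time: 6.42
position: [0.47, -0.3271, 0.055]
tool_rot: [-0.213, -3.123, -0.005]
ft_force: [-11.6, 2.8, 5.4]
grip_width: 0.006
grip_force: 5.9
```

Request:
{"fn": "jog_arm", "kwargs": {
  "increments": [
    {"tx": 10,"ty": 0,"tz": 0,"wx": 0,"wy": 0,"wz": 0,"gripper": 0},
    {"tx": 30,"ty": 0,"tz": 0,"wx": 0,"wy": 0,"wz": 0,"gripper": 0},
    {"tx": 40,"ty": 0,"tz": -20,"wx": 0,"wy": 0,"wz": 0,"gripper": 0},
    {"tx": 40,"ty": 0,"tz": -60,"wx": 0,"wy": 0,"wz": 0,"gripper": 0},
    {"tx": 40,"ty": 0,"tz": -80,"wx": 0,"wy": 0,"wz": 0,"gripper": 0}
  ]
}}

```text
time: 6.83
position: [0.4369, -0.3234, 0.1397]
tool_rot: [0.212, 3.13, -0.004]
ft_force: [1.7, -0.3, 0.4]
grip_width: 0.007
grip_force: 0.0
```

Run:
```python
from fit2 import *
a=cv2.resize(ims["side"]["color"][220:330,160:300],None,fx=3.5,fy=3.5,interpolation=cv2.INTER_CUBIC)
b=cv2.resize(ims["wrist"]["color"],(300,385)) if "wrist" in ims else None
cv2.imwrite("pics/f.png",a)
m=model(r.x)
kn=m["kn"]; print(proj(ims["side"],kn),proj(ims["side"],[*m["shut"][:2],.0805]),proj(ims["side"],m["hi"]))
yaw=r.x[2]+np.pi
print(ctrl.get_state()["position"],inc([kn[0],kn[1],.13],yaw))
```

```text
[267.15542861 264.01449354] [222.29480337 267.90942933] [240.36833577 251.43423504]
[ 0.43905338 -0.32457179  0.14128548] (array([-109.6,   46.2,   12. ]), array([-0.005,  0.009, -0.002]))
```

View pics/f.png

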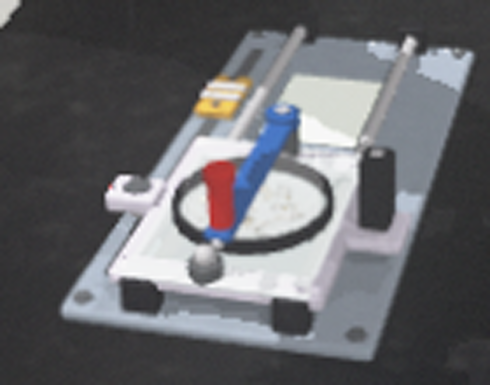

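Request:
{"fn": "jog_arm", "kwargs": {
  "increments": [
    {"tx": -30,"ty": 12,"tz": 3,"wx": 0,"wy": 0,"wz": 0,"gripper": 0.5},
    {"tx": -60,"ty": 24,"tz": 6,"wx": 0,"wy": 0,"wz": 0,"gripper": 0.5},
    {"tx": -90,"ty": 36,"tz": 9,"wx": 0,"wy": 0,"wz": 0,"gripper": 0.5},
    {"tx": -109.5,"ty": 46,"tz": 12,"wx": 0,"wy": 0,"wz": 0,"gripper": 0.5},
    {"tx": -109.5,"ty": 46,"tz": 12,"wx": 0,"wy": 0,"wz": 0,"gripper": 0.5}
  ]
}}

```text
time: 7.35
position: [0.5551, -0.2872, 0.123]
tool_rot: [0.201, 3.132, 0.007]
ft_force: [-0.4, 0.1, 0.7]
grip_width: 0.301
grip_force: 0.0
```

Run:
```python
from fit2 import *
w=vision.get_image("wrist"); m=model(r.x)
a=w["color"].copy()
for P in (m["kn"],[*m["shut"][:2],.0805]): print(proj(w,P))
cv2.imwrite("pics/g.png",a)
kn=m["kn"]; s=ctrl.get_state()
print(s["position"],s["grip_width"],inc([kn[0],kn[1],.036],r.x[2]+np.pi,s))
```

```text
[280.2820208  237.07998195]
[200.96612597 147.85342057]
[ 0.54987066 -0.29188393  0.12358702] 0.431052355934132 (array([-4.4, -1.2, 87.6]), array([ 0.   , -0.001, -0.001]))
```

View pics/g.png

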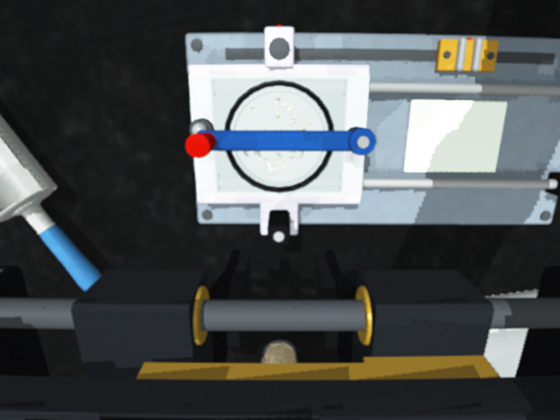

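Request:
{"fn": "jog_arm", "kwargs": {
  "increments": [
    {"tx": -4.5,"ty": -1,"tz": 10,"wx": 0,"wy": 0,"wz": 0,"gripper": 0.5},
    {"tx": -4.5,"ty": -1,"tz": 35,"wx": 0,"wy": 0,"wz": 0,"gripper": 0.5},
    {"tx": -4.5,"ty": -1,"tz": 60,"wx": 0,"wy": 0,"wz": 0,"gripper": 0.5},
    {"tx": -4.5,"ty": -1,"tz": 80,"wx": 0,"wy": 0,"wz": 0,"gripper": 0.5},
    {"tx": -4.5,"ty": -1,"tz": 87,"wx": 0,"wy": 0,"wz": 0,"gripper": 0.5}
  ]
}}

```text
time: 7.92
position: [0.5513, -0.2939, 0.0335]
tool_rot: [-0.214, -3.129, -0.002]
ft_force: [-0.6, -0.2, -0.5]
grip_width: 0.5
grip_force: 0.0
```

Run:
```python
from fit2 import *
w=vision.get_image("wrist"); m=model(r.x)
a=w["color"]; cv2.imwrite("pics/h.png",a)
kn=m["kn"]; s=ctrl.get_state()
print(s["position"],s["grip_width"],s["ft_force"],inc([kn[0],kn[1],.036],r.x[2]+np.pi,s))
# red marks in this picture
g=cv2.imread("pics/g.png").astype(int); red=((g[...,2]>120)&(g[...,1]<90)&(g[...,0]<90)).astype(np.uint8)
print(cv2.connectedComponentsWithStats(red)[2:])
a=a.astype(int); red=((a[...,2]>120)&(a[...,1]<90)&(a[...,0]<90)).astype(np.uint8)
print(cv2.connectedComponentsWithStats(red)[2:])
```

```text
[ 0.55410666 -0.2942338   0.03738547] 0.5019072944518991 [0.19438802 0.58902844 0.56009275] (array([0.2, 0.6, 1.4]), array([-0.   , -0.001, -0.003]))
(array([[     0,      0,    560,    420, 234679],
       [   277,     25,      5,      1,      5],
       [   468,     38,      3,      1,      3],
       [   185,    133,     27,     25,    513]], dtype=int32), array([[279.67670733, 209.64810656],
       [279.        ,  25.        ],
       [469.        ,  38.        ],
       [197.55945419, 144.54775828]]))
(array([[     0,      0,    560,    420, 233695],
       [   126,    143,     53,     46,   1504],
       [   171,    172,      1,      1,      1]], dtype=int32), array([[280.34850125, 209.78104367],
       [147.73005319, 165.85571809],
       [171.        , 172.        ]]))
```

Request:
{"fn": "jog_arm", "kwargs": {
  "increments": [
    {"tx": 0,"ty": 0.5,"tz": 1,"wx": 0,"wy": 0,"wz": 0,"gripper": 0.1},
    {"tx": 0,"ty": 0.5,"tz": 1,"wx": 0,"wy": 0,"wz": 0,"gripper": 0.1},
    {"tx": 0,"ty": 0.5,"tz": 1,"wx": 0,"wy": 0,"wz": 0,"gripper": 0.1},
    {"tx": 0,"ty": 0.5,"tz": 1,"wx": 0,"wy": 0,"wz": 0,"gripper": 0.1},
    {"tx": 0,"ty": 0.5,"tz": 1,"wx": 0,"wy": 0,"wz": 0,"gripper": 0.1}
  ],
  "grip_force": 30
}}

```text
time: 8.48
position: [0.5552, -0.2933, 0.0372]
tool_rot: [0.211, 3.134, -0.001]
ft_force: [0.3, 0.3, -0.6]
grip_width: 0.206
grip_force: 0.0
```

Request:
{"fn": "jog_arm", "kwargs": {
  "increments": [
    {"tx": 0,"ty": 0,"tz": 0,"wx": 0,"wy": 0,"wz": 0,"gripper": 0.1},
    {"tx": 0,"ty": 0,"tz": 0,"wx": 0,"wy": 0,"wz": 0,"gripper": 0.1},
    {"tx": 0,"ty": 0,"tz": 0,"wx": 0,"wy": 0,"wz": 0,"gripper": 0.1},
    {"tx": 0,"ty": 0,"tz": 0,"wx": 0,"wy": 0,"wz": 0,"gripper": 0.1},
    {"tx": 0,"ty": 0,"tz": 0,"wx": 0,"wy": 0,"wz": 0,"gripper": 0.1}
  ]
}}

```text
time: 8.9
position: [0.5551, -0.2934, 0.0371]
tool_rot: [0.212, 3.134, -0.001]
ft_force: [-0.5, 0.3, 5.2]
grip_width: 0.178
grip_force: 30.0
```

Run:
```python
from fit2 import *
s=ctrl.get_state(); m=model(r.x); th=r.x[2]; e=np.array([-np.sin(th),np.cos(th),0])
K=m["kn"]; print(s["position"],s["grip_width"],s["grip_force"],s["ft_force"]); print("travel so far",(s["position"]-K)@e,"tool y",R.from_rotvec(s["tool_rot"]).as_matrix()[:,1]@e, R.from_rotvec(s["tool_rot"]).as_matrix().round(3).tolist())
np.save("p0.npy",s["position"])
```

```text
[ 0.5551102  -0.29338625  0.03712347] 0.18166022232104437 29.999120724387467 [-0.35120131  0.43783895  5.73474449]
travel so far 0.000342248467153757 tool y 0.999998113321966 [[-0.991, 0.135, 0.001], [0.135, 0.991, -0.001], [-0.001, -0.001, -1.0]]
```

Request:
{"fn": "jog_arm", "kwargs": {
  "increments": [
    {"tx": 0,"ty": 6,"tz": 0,"wx": 0,"wy": 0,"wz": 0,"gripper": 0.1},
    {"tx": 0,"ty": 18,"tz": 0,"wx": 0,"wy": 0,"wz": 0,"gripper": 0.1},
    {"tx": 0,"ty": 32,"tz": 0,"wx": 0,"wy": 0,"wz": 0,"gripper": 0.1},
    {"tx": 0,"ty": 44,"tz": 0,"wx": 0,"wy": 0,"wz": 0,"gripper": 0.1},
    {"tx": 0,"ty": 50,"tz": 0,"wx": 0,"wy": 0,"wz": 0,"gripper": 0.1}
  ]
}}

```text
time: 9.42
position: [0.5623, -0.2412, 0.0372]
tool_rot: [0.208, 3.134, 0.001]
ft_force: [-0.9, -1.4, 5.8]
grip_width: 0.183
grip_force: 30.0
```

Request:
{"fn": "jog_arm", "kwargs": {
  "increments": [
    {"tx": 0,"ty": 8,"tz": 0,"wx": 0,"wy": 0,"wz": 0,"gripper": 0.1},
    {"tx": 0,"ty": 20,"tz": 0,"wx": 0,"wy": 0,"wz": 0,"gripper": 0.1},
    {"tx": 0,"ty": 32,"tz": 0,"wx": 0,"wy": 0,"wz": 0,"gripper": 0.1},
    {"tx": 0,"ty": 42,"tz": 0,"wx": 0,"wy": 0,"wz": 0,"gripper": 0.1},
    {"tx": 0,"ty": 46,"tz": 0,"wx": 0,"wy": 0,"wz": 0,"gripper": 0.1}
  ]
}}

```text
time: 9.83
position: [0.5685, -0.1955, 0.0371]
tool_rot: [0.208, 3.134, 0.001]
ft_force: [-0.4, -1.2, 5.0]
grip_width: 0.179
grip_force: 30.0
```

Run:
```python
from fit2 import *
s=ctrl.get_state(); m=model(r.x); th=r.x[2]; e=np.array([-np.sin(th),np.cos(th),0]); x=np.array([np.cos(th),np.sin(th),0])
d=s["position"]-np.load("p0.npy"); print("travel",d@e,"side",d@x,s["position"],s["ft_force"],s["grip_width"],s["grip_force"])
a=ims["side"]["color"][205:305,170:290]; b=ims["scene"]["color"][220:300,235:345]
cv2.imwrite("pics/i.png",np.hstack([cv2.resize(a,(396,330),interpolation=3),cv2.resize(b,(400,330),interpolation=3)]))
```

```text
travel 0.09931318022493374 side 0.0002604198451007004 [ 0.56854502 -0.19498563  0.0371302 ] [-1.13711939  1.83623448  6.43886149] 0.17410182292670248 30.016137370839715
```

View pics/i.png

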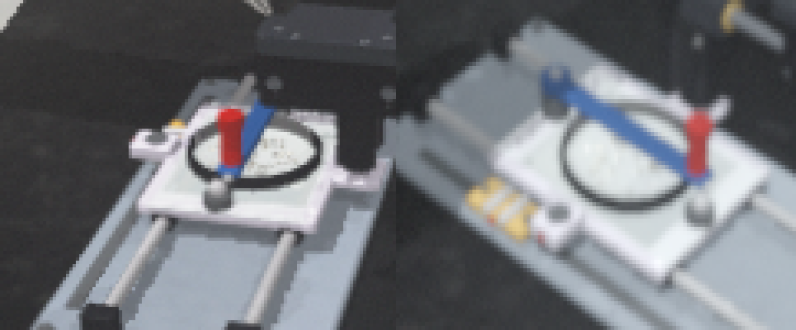

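Request:
{"fn": "jog_arm", "kwargs": {
  "increments": [
    {"tx": 0,"ty": 4,"tz": 0,"wx": 0,"wy": 0,"wz": 0,"gripper": 0.1},
    {"tx": 0,"ty": 9,"tz": 0,"wx": 0,"wy": 0,"wz": 0,"gripper": 0.1},
    {"tx": 0,"ty": 13,"tz": 0,"wx": 0,"wy": 0,"wz": 0,"gripper": 0.1},
    {"tx": 0,"ty": 16,"tz": 0,"wx": 0,"wy": 0,"wz": 0,"gripper": 0.1},
    {"tx": 0,"ty": 18,"tz": 0,"wx": 0,"wy": 0,"wz": 0,"gripper": 0.1}
  ]
}}

```text
time: 10.35
position: [0.5707, -0.1795, 0.0372]
tool_rot: [0.21, 3.133, -0.001]
ft_force: [0.0, -1.7, 5.5]
grip_width: 0.182
grip_force: 30.0
```

Request:
{"fn": "jog_arm", "kwargs": {
  "increments": [
    {"tx": 0,"ty": 1,"tz": 0,"wx": 0,"wy": 0,"wz": 0,"gripper": 0.1},
    {"tx": 0,"ty": 2,"tz": 0,"wx": 0,"wy": 0,"wz": 0,"gripper": 0.1},
    {"tx": 0,"ty": 3,"tz": 0,"wx": 0,"wy": 0,"wz": 0,"gripper": 0.1},
    {"tx": 0,"ty": 4,"tz": 0,"wx": 0,"wy": 0,"wz": 0,"gripper": 0.1},
    {"tx": 0,"ty": 4,"tz": 0,"wx": 0,"wy": 0,"wz": 0,"gripper": 0.1}
  ]
}}

```text
time: 10.77
position: [0.5712, -0.1756, 0.0371]
tool_rot: [0.211, 3.133, -0.001]
ft_force: [-0.2, -2.1, 5.2]
grip_width: 0.18
grip_force: 30.0
```

```bash
cat > tr.py <<'E'
from h import *
s=ctrl.get_state(); th=-.1331; e=np.array([-np.sin(th),np.cos(th),0])
d=s["position"]-np.load("p0.npy"); print("travel",d@e,"F",s["ft_force"]@e,s["ft_force"].round(1))
E
python3 tr.py
```

```text
travel 0.11884009478072442 F -2.15455135551285 [-0.2 -2.1  5.2]
```

Next, 2.5 mm steps, reading the force after each.

Request:
{"fn": "jog_arm", "kwargs": {
  "increments": [
    {"tx": 0,"ty": 0.5,"tz": 0,"wx": 0,"wy": 0,"wz": 0,"gripper": 0.1},
    {"tx": 0,"ty": 1,"tz": 0,"wx": 0,"wy": 0,"wz": 0,"gripper": 0.1},
    {"tx": 0,"ty": 2,"tz": 0,"wx": 0,"wy": 0,"wz": 0,"gripper": 0.1},
    {"tx": 0,"ty": 2.5,"tz": 0,"wx": 0,"wy": 0,"wz": 0,"gripper": 0.1},
    {"tx": 0,"ty": 2.5,"tz": 0,"wx": 0,"wy": 0,"wz": 0,"gripper": 0.1}
  ]
}}

```text
time: 11.18
position: [0.5715, -0.1733, 0.0371]
tool_rot: [0.211, 3.133, -0.001]
ft_force: [-0.2, -0.8, 5.0]
grip_width: 0.179
grip_force: 30.0
```

Request:
{"fn": "jog_arm", "kwargs": {
  "increments": [
    {"tx": 0,"ty": 0.5,"tz": 0,"wx": 0,"wy": 0,"wz": 0,"gripper": 0.1},
    {"tx": 0,"ty": 1,"tz": 0,"wx": 0,"wy": 0,"wz": 0,"gripper": 0.1},
    {"tx": 0,"ty": 2,"tz": 0,"wx": 0,"wy": 0,"wz": 0,"gripper": 0.1},
    {"tx": 0,"ty": 2.5,"tz": 0,"wx": 0,"wy": 0,"wz": 0,"gripper": 0.1},
    {"tx": 0,"ty": 2.5,"tz": 0,"wx": 0,"wy": 0,"wz": 0,"gripper": 0.1}
  ]
}}

```text
time: 11.6
position: [0.5718, -0.1709, 0.0371]
tool_rot: [0.211, 3.133, -0.001]
ft_force: [-0.7, -1.4, 5.0]
grip_width: 0.177
grip_force: 30.0
```

Request:
{"fn": "jog_arm", "kwargs": {
  "increments": [
    {"tx": 0,"ty": 0.5,"tz": 0,"wx": 0,"wy": 0,"wz": 0,"gripper": 0.1},
    {"tx": 0,"ty": 1,"tz": 0,"wx": 0,"wy": 0,"wz": 0,"gripper": 0.1},
    {"tx": 0,"ty": 2,"tz": 0,"wx": 0,"wy": 0,"wz": 0,"gripper": 0.1},
    {"tx": 0,"ty": 2.5,"tz": 0,"wx": 0,"wy": 0,"wz": 0,"gripper": 0.1},
    {"tx": 0,"ty": 2.5,"tz": 0,"wx": 0,"wy": 0,"wz": 0,"gripper": 0.1}
  ]
}}

```text
time: 12.02
position: [0.5722, -0.1684, 0.0371]
tool_rot: [0.211, 3.133, -0.001]
ft_force: [0.3, -2.2, 6.3]
grip_width: 0.181
grip_force: 30.0
```

```bash
python3 tr.py
```

```text
travel 0.12616771546562025 F -2.096562150551791 [ 0.3 -2.2  6.3]
```

Request:
{"fn": "jog_arm", "kwargs": {
  "increments": [
    {"tx": 0,"ty": 0.5,"tz": 0,"wx": 0,"wy": 0,"wz": 0,"gripper": 0.1},
    {"tx": 0,"ty": 1,"tz": 0,"wx": 0,"wy": 0,"wz": 0,"gripper": 0.1},
    {"tx": 0,"ty": 1.5,"tz": 0,"wx": 0,"wy": 0,"wz": 0,"gripper": 0.1},
    {"tx": 0,"ty": 2,"tz": 0,"wx": 0,"wy": 0,"wz": 0,"gripper": 0.1},
    {"tx": 0,"ty": 2,"tz": 0,"wx": 0,"wy": 0,"wz": 0,"gripper": 0.1}
  ]
}}

```text
time: 12.43
position: [0.5724, -0.1668, 0.0371]
tool_rot: [0.211, 3.133, -0.002]
ft_force: [0.1, -1.8, 6.6]
grip_width: 0.179
grip_force: 30.0
```

Request:
{"fn": "jog_arm", "kwargs": {
  "increments": [
    {"tx": 0,"ty": 0.5,"tz": 0,"wx": 0,"wy": 0,"wz": 0,"gripper": 0.1},
    {"tx": 0,"ty": 1,"tz": 0,"wx": 0,"wy": 0,"wz": 0,"gripper": 0.1},
    {"tx": 0,"ty": 1.5,"tz": 0,"wx": 0,"wy": 0,"wz": 0,"gripper": 0.1},
    {"tx": 0,"ty": 2,"tz": 0,"wx": 0,"wy": 0,"wz": 0,"gripper": 0.1},
    {"tx": 0,"ty": 2,"tz": 0,"wx": 0,"wy": 0,"wz": 0,"gripper": 0.1}
  ]
}}

```text
time: 12.85
position: [0.5725, -0.1663, 0.0371]
tool_rot: [0.213, 3.133, -0.004]
ft_force: [0.4, -5.0, 4.5]
grip_width: 0.181
grip_force: 30.0
```

```bash
python3 tr.py
```

```text
travel 0.12825864044188473 F -4.880988293199744 [ 0.4 -5.   4.5]
```

Request:
{"fn": "jog_arm", "kwargs": {
  "increments": [
    {"tx": 0,"ty": 0.5,"tz": 0,"wx": 0,"wy": 0,"wz": 0,"gripper": 0.1},
    {"tx": 0,"ty": 1,"tz": 0,"wx": 0,"wy": 0,"wz": 0,"gripper": 0.1},
    {"tx": 0,"ty": 1.5,"tz": 0,"wx": 0,"wy": 0,"wz": 0,"gripper": 0.1},
    {"tx": 0,"ty": 1.5,"tz": 0,"wx": 0,"wy": 0,"wz": 0,"gripper": 0.1},
    {"tx": 0,"ty": 1.5,"tz": 0,"wx": 0,"wy": 0,"wz": 0,"gripper": 0.1}
  ]
}}

```text
time: 13.27
position: [0.5725, -0.1661, 0.0371]
tool_rot: [0.214, 3.133, -0.006]
ft_force: [-0.1, -6.5, 5.5]
grip_width: 0.184
grip_force: 30.0
```

Request:
{"fn": "jog_arm", "kwargs": {
  "increments": [
    {"tx": 0,"ty": 0.5,"tz": 0,"wx": 0,"wy": 0,"wz": 0,"gripper": 0.1},
    {"tx": 0,"ty": 1,"tz": 0,"wx": 0,"wy": 0,"wz": 0,"gripper": 0.1},
    {"tx": 0,"ty": 1.5,"tz": 0,"wx": 0,"wy": 0,"wz": 0,"gripper": 0.1},
    {"tx": 0,"ty": 1.5,"tz": 0,"wx": 0,"wy": 0,"wz": 0,"gripper": 0.1},
    {"tx": 0,"ty": 1.5,"tz": 0,"wx": 0,"wy": 0,"wz": 0,"gripper": 0.1}
  ]
}}

```text
time: 13.68
position: [0.5726, -0.1654, 0.0371]
tool_rot: [0.214, 3.133, -0.008]
ft_force: [-1.0, -8.8, 4.6]
grip_width: 0.18
grip_force: 30.0
```

```bash
python3 tr.py
```

```text
travel 0.12916296163066554 F -8.904102121379108 [-1.  -8.8  4.6]
```

Request:
{"fn": "jog_arm", "kwargs": {
  "increments": [
    {"tx": 0,"ty": 0.5,"tz": 0,"wx": 0,"wy": 0,"wz": 0,"gripper": 0.1},
    {"tx": 0,"ty": 1,"tz": 0,"wx": 0,"wy": 0,"wz": 0,"gripper": 0.1},
    {"tx": 0,"ty": 1,"tz": 0,"wx": 0,"wy": 0,"wz": 0,"gripper": 0.1},
    {"tx": 0,"ty": 1,"tz": 0,"wx": 0,"wy": 0,"wz": 0,"gripper": 0.1},
    {"tx": 0,"ty": 1,"tz": 0,"wx": 0,"wy": 0,"wz": 0,"gripper": 0.1}
  ]
}}

```text
time: 14.1
position: [0.5726, -0.1653, 0.0371]
tool_rot: [0.215, 3.133, -0.009]
ft_force: [-0.5, -9.0, 4.4]
grip_width: 0.182
grip_force: 30.0
```

Request:
{"fn": "jog_arm", "kwargs": {
  "increments": [
    {"tx": 0,"ty": 0.5,"tz": 0,"wx": 0,"wy": 0,"wz": 0,"gripper": 0.1},
    {"tx": 0,"ty": 1,"tz": 0,"wx": 0,"wy": 0,"wz": 0,"gripper": 0.1},
    {"tx": 0,"ty": 1,"tz": 0,"wx": 0,"wy": 0,"wz": 0,"gripper": 0.1},
    {"tx": 0,"ty": 1,"tz": 0,"wx": 0,"wy": 0,"wz": 0,"gripper": 0.1},
    {"tx": 0,"ty": 1,"tz": 0,"wx": 0,"wy": 0,"wz": 0,"gripper": 0.1}
  ]
}}

```text
time: 14.52
position: [0.5731, -0.162, 0.0371]
tool_rot: [0.213, 3.133, -0.005]
ft_force: [-0.2, -6.1, 5.9]
grip_width: 0.179
grip_force: 30.0
```

```bash
python3 tr.py
```

```text
travel 0.13256703935098602 F -6.121607304014596 [-0.2 -6.1  5.9]
```

Request:
{"fn": "jog_arm", "kwargs": {
  "increments": [
    {"tx": 0,"ty": 0.5,"tz": 0,"wx": 0,"wy": 0,"wz": 0,"gripper": 0.1},
    {"tx": 0,"ty": 1,"tz": 0,"wx": 0,"wy": 0,"wz": 0,"gripper": 0.1},
    {"tx": 0,"ty": 1,"tz": 0,"wx": 0,"wy": 0,"wz": 0,"gripper": 0.1},
    {"tx": 0,"ty": 1,"tz": 0,"wx": 0,"wy": 0,"wz": 0,"gripper": 0.1},
    {"tx": 0,"ty": 1,"tz": 0,"wx": 0,"wy": 0,"wz": 0,"gripper": 0.1}
  ]
}}

```text
time: 14.93
position: [0.5734, -0.1592, 0.0371]
tool_rot: [0.212, 3.133, -0.002]
ft_force: [-0.7, -2.8, 5.1]
grip_width: 0.179
grip_force: 30.0
```

```bash
python3 tr.py
```

```text
travel 0.1354789077980594 F -2.821750915464067 [-0.7 -2.8  5.1]
```

Request:
{"fn": "jog_arm", "kwargs": {
  "increments": [
    {"tx": 0,"ty": 0.5,"tz": 0,"wx": 0,"wy": 0,"wz": 0,"gripper": 0.1},
    {"tx": 0,"ty": 1,"tz": 0,"wx": 0,"wy": 0,"wz": 0,"gripper": 0.1},
    {"tx": 0,"ty": 1.5,"tz": 0,"wx": 0,"wy": 0,"wz": 0,"gripper": 0.1},
    {"tx": 0,"ty": 2,"tz": 0,"wx": 0,"wy": 0,"wz": 0,"gripper": 0.1},
    {"tx": 0,"ty": 2,"tz": 0,"wx": 0,"wy": 0,"wz": 0,"gripper": 0.1}
  ]
}}

```text
time: 15.35
position: [0.5738, -0.1562, 0.0371]
tool_rot: [0.21, 3.133, -0.0]
ft_force: [-0.9, -1.8, 5.6]
grip_width: 0.181
grip_force: 30.0
```

```bash
python3 tr.py
python3 - <<'E'
from h import *
im=vision.get_image("scene"); a=im["color"][240:310,235:325]
cv2.imwrite("pics/j.png",cv2.resize(a,None,fx=8,fy=8,interpolation=cv2.INTER_CUBIC))
E
```

```text
travel 0.13845458548128406 F -1.93590054520415 [-0.9 -1.8  5.6]
```

View pics/j.png

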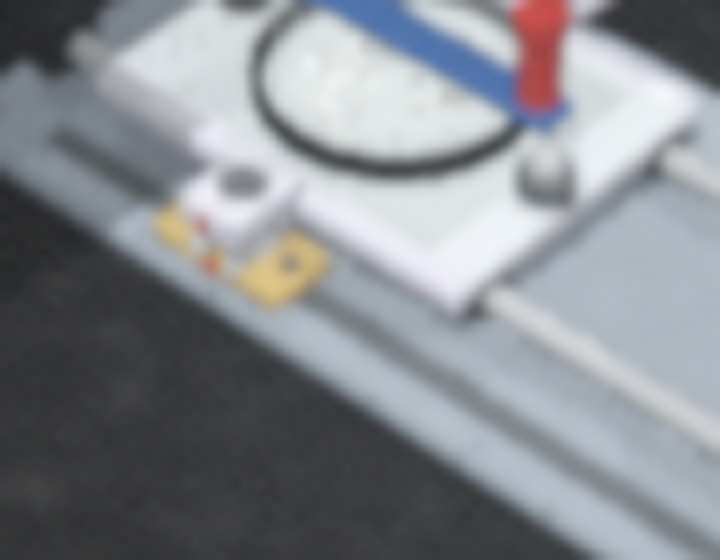

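Run:
```python
from h import *
im=vision.get_image("scene"); th=-.1331; e=np.array([-np.sin(th),np.cos(th),0]);x=np.array([np.cos(th),np.sin(th),0])
q=lambda u,v:(u/8+235-.44,v/8+240-.44)
for z in (.021,.025,.03):
    P=atz(im,q(201,222),z); print("ball",z,P@e,P@x)
for z in (.012,.015): 
    P=atz(im,q(210,264),z); print("notch",z,P@e,P@x)
```

```text
ball 0.021 -0.07174779313661372 0.45738825074217215
ball 0.025 -0.07488000123124472 0.4543010157560413
ball 0.03 -0.07879526134953342 0.45044197202337755
notch 0.012 -0.07745137338494308 0.4544739635164557
notch 0.015 -0.07973830116233789 0.4522066592955533
```

Request:
{"fn": "jog_arm", "kwargs": {
  "increments": [
    {"tx": 0,"ty": 0.5,"tz": 0,"wx": 0,"wy": 0,"wz": 0,"gripper": 0.1},
    {"tx": 0,"ty": 1,"tz": 0,"wx": 0,"wy": 0,"wz": 0,"gripper": 0.1},
    {"tx": 0,"ty": 1,"tz": 0,"wx": 0,"wy": 0,"wz": 0,"gripper": 0.1},
    {"tx": 0,"ty": 1,"tz": 0,"wx": 0,"wy": 0,"wz": 0,"gripper": 0.1},
    {"tx": 0,"ty": 1,"tz": 0,"wx": 0,"wy": 0,"wz": 0,"gripper": 0.1}
  ]
}}

```text
time: 15.87
position: [0.5739, -0.1555, 0.0371]
tool_rot: [0.211, 3.133, -0.001]
ft_force: [0.0, -2.0, 5.2]
grip_width: 0.184
grip_force: 30.0
```

```bash
python3 tr.py
python3 - <<'E'
from fit2 import *
# keeper check: shut knob top moved with the sled, against network
m=model(r.x); th=r.x[2]; d=.1393*np.array([-np.sin(th),np.cos(th),0])
for c in ims:
    print(c,proj(ims[c],np.array([*m["shut"][:2],.0655])+d).round(1),[(np.round(b["bbox"]),round(b["conf"],2)) for b in vision.spot_in(c,"keeper_knob")[:2]])
a=ims["side"]["color"][150:330,170:390]; cv2.imwrite("pics/k.png",cv2.resize(a,None,fx=3.3,fy=3.3,interpolation=3))
E
```

```text
travel 0.13912895195516564 F -1.9567617310793983 [ 0.  -2.   5.2]
scene [301.7 245.7] [(array([262., 230., 305., 257.]), 0.76)]
side [245.2 237.2] [(array([241., 227., 257., 250.]), 0.67), (array([218., 228., 290., 266.]), 0.26)]
```

View pics/k.png

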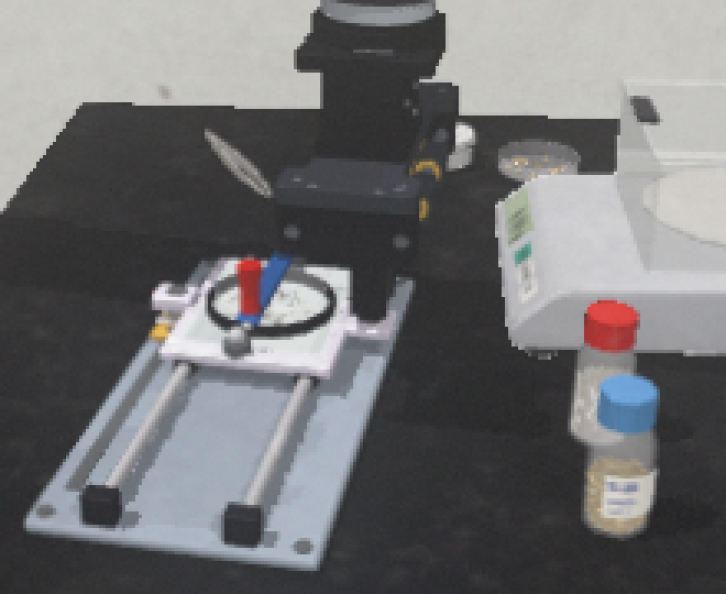

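Keeper knob is at (250,285) in the crop, where the shut position predicts it. The dish is in its nest, the vials are standing, and the ball is between the ridges, so I'm handing in.

```bash
python3 -c "
from bench import ctrl
print(ctrl.close_job())"
```

```text
the job is handed in; nothing more can be done
None
```

I swung the keeper shut against its stop, then slid the sled 139 mm over the first ridge to the notch, and handed the job in with the knob still gripped; I put the notch at 138.5–140.7 mm (tolerance 3.5 mm), no verdict came back, and the dish, vials and lidded dish were not disturbed.

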